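# Index the green stone to the pointer and clamp the jig

### The job

Get the stone drilling jig ready: push gently on a spoke of the carousel with a fingertip to turn it until the green stone stands squarely at the brass pointer, then gently push the orange-knobbed clamp lever fully closed against its stop. Nothing is to be picked up or pinched: leave all four stones lying in their cups and do not push on the stones themselves, and leave the other things on the bench where they are.

Things in the scene. Friction and masses are not known exactly. Their poses are not given: they have to be found in the camera images.
- jig: Fixed olive-green base plate of the jig, 14 mm thick: a disc of radius 125 mm with a side wing to its +y that carries the clamp lever. Origin: underside of the disc's centre, on the carousel's axis; z up, +x towards the brass pointer. Bolted down; its place and yaw vary.
- carousel: Turntable on the jig: steel hub and four aluminium spokes along its own +x, +y, -x, -y, each 12 mm wide, 32 to 48 mm above the table, bare from 20 to 73 mm from the axis, then a black cup (outer radius 22 mm, centre 95 mm from the axis, rim 48 mm up). Origin on the axis, 14 mm above the table. Turns both ways about z without stops; stiff (0.10 N m), stops at once when not pushed.
- hub_top (a point): Top of the carousel's hub, on its axis, 60 mm above the table. The hub's radius is 20 mm at spoke height and 30 mm at its foot (below 30 mm). Between and under the spokes is open space down to the jig plate's top at 14 mm above the table.
- stone_green: Green domed stone, 34 mm across, 24 mm high, 40 g, lying loose in one of the four cups (which one varies), flat side down; about 2 mm play; top 60 mm above the table. Origin: centre of its underside, 36 mm above the table.
- stone_red: Red stone, same shape, loose in another cup.
- stone_blue: Blue stone, same shape, loose in another cup.
- stone_white: White stone, same shape, loose in another cup.
- station (a point): Point fixed on the jig where the centre of a stone is when its cup stands exactly at the brass pointer: 95 mm from the carousel's axis towards the pointer, 48 mm above the table.
- pointer_tip (a point): Tip of the fixed brass pointer on the jig, 121 mm from the carousel's axis, 43 mm above the table; it points at the axis.
- lever (a joint): Angle of the clamp lever about its upright pivot, rad: 0 = closed against its stop, the lever then lies along the jig's -x (pointing back towards the robot); up to 1.6 = open, pointing out along the jig's +y. It closes anticlockwise seen from above. Stiff (0.08 N m), stays where it is left.
- lever_pivot (a point): Pivot of the clamp lever, on the jig's wing (20 mm along +x and 185 mm along +y of the jig's origin), 40 mm above the table.
- lever_knob (a point): Centre of the orange ball (24 mm across) at the lever's end, 90 mm from the pivot, 40 mm up. Between them a steel bar 12 mm wide, 32 to 48 mm above the table; the wing below is 14 mm high. A small dark stop block (top 44 mm up) stands on the jig beside the closed lever's carousel side, 50 mm from the pivot.
- mug: White mug, 76 mm across, 90 mm high; bystander. Origin: centre of its underside.
- bottle: Green bottle, 56 mm across, 160 mm high; bystander. Origin: centre of its underside.
- jar: Grey jar, 60 mm across, 80 mm high; bystander. Origin: centre of its underside.
- brush: Brush lying on the table; bystander.
- rock_grey: Grey rough stone, about 62 x 48 x 50 mm; bystander.
- rock_ochre: Ochre rough stone, about 62 x 48 x 50 mm; bystander.
- screwdriver: Screwdriver lying on the table; bystander.
Things that resemble listed ones, but are neither listed nor needed, are in the scene too. There is more than one size of the stone_red; the job needs the smallest.

How it is judged:
On the way, in this order (a step that is already met when the one before it is completed fails the run):
1. the green stone is at the pointer, the carousel at rest, the clamp lever still open (horizontal distance between stone_green and station below 0.01 m and angular speed of carousel below 0.1 rad/s and value of joint lever above 0.5 rad), for 0.2 s.
2. the clamp lever is closed with the green stone still at the pointer (horizontal distance between stone_green and station below 0.01 m and value of joint lever below 0.1 rad), for 0.2 s.
At the end, for the whole second after the job is handed in: The centre of the green stone is within 10 mm of the station at the brass pointer, the clamp lever is within 0.1 rad of its closed stop, the carousel is at rest and all four stones lie flat in their cups (all of step 2 and angular speed of carousel below 0.05 rad/s and z of each of stone_green, stone_red, stone_blue, stone_white in the frame of carousel below 0.027 m and angle between each of stone_green, stone_red, stone_blue, stone_white's own z axis and vertical below 0.25 rad); the robot touches nothing.
It fails at once if a stone was lifted or knocked out of its cup (z of any of stone_green, stone_red, stone_blue, stone_white in the frame of carousel above 0.03 m or height (world z) of any of stone_green, stone_red, stone_blue, stone_white below 0.028 m or angle between any of stone_green, stone_red, stone_blue, stone_white's own z axis and vertical above 0.5 rad).
It fails at once if a stone was pushed or pinched by the robot (over 3 N) (contact force between any of the arm, the fingers and stone_green above 3 N or contact force between any of the arm, the fingers and stone_red above 3 N or contact force between any of the arm, the fingers and stone_blue above 3 N or contact force between any of the arm, the fingers and stone_white above 3 N).
It fails at once if the carousel or the lever was pinched or forced (over 22 N on the carousel, 35 N on the lever or jig, from the fingers) (contact force between the fingers and carousel above 22 N or contact force between the fingers and jig above 35 N).
It fails at once if the clamp was closed while the green stone was not at the pointer (value of joint lever below 0.3 rad and horizontal distance between stone_green and station above 0.012 m).
It fails at once if another thing on the bench was moved by more than 20 mm (distance of any of mug, bottle, jar, brush, rock_grey, rock_ochre, screwdriver from where it was at the start of the episode above 0.02 m).
It also fails if it takes over 54 s, if anything falls off the work surface, if the arm or the gripper's body presses on something with over 40 N, if the wrist force passes 120 N, or if a joint passes its speed limit or range.

### The arm

A 6-joint arm with a two-finger parallel gripper is mounted at the origin on the work surface. World frame = base frame: x ahead of the robot, y to its left, z up, the work surface at z = 0. Lengths are in m, angles in rad, forces in N, time in s.
With the tool pointing down it reaches from about 0.25 to 0.725 m from the base axis. Payload 4 kg.
Tool frame: the origin (TCP) lies between the finger pads; the fingertips stand 22 mm ahead of it and the grasp point (between the pads) lies 3 mm ahead of it (ctrl.tcp_to_tips is the distance from the TCP to the fingertips, in m); z points along the fingers, y is the line along which they close (so a half turn about z gives the same grasp; the last joint's range is limited). The gripper opens to 85 mm and grips with 20 to 120 N. Pads are 22 mm wide; open, the fingers measure 114 mm over their backs; the gripper's body (76 mm by 85 mm) begins 54 mm behind the grasp point. The pads swing forward as they close: fully open they stand 13 mm farther back than shut.
Start: joints at [-1.285, 0.241, 0.005, 1.335, 0, 1.571], TCP at [0.141, -0.48, 0.253] pointing down, gripper open.
Joint ranges: [-2.72, 2.72], [-1.05, 1.87], [-1.09, 1.28], [-1.99, 2.15], [-1.42, 1.44], [-3.14, 3.14]. Speed limits (rad/s): [2.79, 2.79, 3.14, 3.14, 3.14, 3.14].

### API

Orientations are given as [roll, pitch, yaw] about the fixed x, y, z axes, in that order (R = Rz(yaw) Ry(pitch) Rx(roll)).
In Python, from station import state, camera, get_calibration, sign_off, trace, ctrl gives the robot as it stands. The module is installed in compiled form; this text tells all that it offers.
- The arm moves only by the shell command python3 -m handwheel 'ROWS'. ROWS is JSON, a list of rows, each a list of 3 entries, a list of its own where there are three numbers: the opening, from -1 (shut) to 1 (fully open), then the shift along the world's x, y, z normalised to -1 to 1, where 1 is 20 cm, then the turn, a rotation vector about the world's x, y, z normalised to -1 to 1, where 1 is 30 degrees. In form: [[gripper, [tx, ty, tz], [rx, ry, rz]], ...]. A call has 1 to 5 rows; each row is the pose to reach, as a shift and turn from the pose commanded when the call began; what a row does not reach only later rows make up. A row lasts 1/12 s, in which the tool goes at most 41.7 mm and 7.16 degrees, less where a joint would pass 70% of its speed; a pose out of reach is approached as far as the arm can. A call with a number of a shift or a turn outside -1 to 1 is refused whole. A call with a gripper value outside its range is refused whole. The fingers move at their own pace and stop on an object; the grip force is fixed at half the most. Time passes only in rows, so rows that repeat a pose let the fingers close. It gives the time, the measured TCP pose, the force, the opening and the grip force at its end, in the units of the state.
- state(): the state, without advancing time (a new reading comes with each control period).
- camera(name): name is "side" or "top"; returns the picture (384x512x3 uint8, blue, green, red); there is no depth.
- get_calibration(name): a dict with "fx", "fy", "cx", "cy" (pixels), "dist_coeffs" ([k1, k2, p1, p2, k3] as OpenCV has them; the pictures are not rectified), "eye" and "attitude" of the camera in the world. Camera axes: x right, y down, z forward; pixel columns grow to the right and rows downward; lengths in m; the calibration is good to about 2 mm. A picture is of the moment at which its call begins. get_calibration takes no time and is no camera call.
- sign_off(): hands the job in; it is judged then, once.
Trained networks look in the newest picture that a camera, given by its name, has taken for a name from the list of things; names that differ only in an ending like _2 or _b are one class to them, and where a whole thing is asked for, a point or a joint stands for the part that bears it (a point fixed in the world has none). Each returns a list of dicts, best first, with "confidence" (0 to 1); they miss things now and then, are a little off and sometimes report something else, mostly with a low value. They report only what shows in the picture. A call takes as long as a camera call. They do not tell look-alikes from the thing itself.
- trace(camera, name): "region" (384x512 bool, what is visible of it) and "xy" ([column, row] in pixels, amid what is visible of it).
The state is a dict: "time_s": time; "qpos": joint angles; "joint_vel": joint speeds; "joint_torque": joint torques, N m; "position": TCP position; "tool_rot": TCP orientation; "wrist_force": force on the tool from outside, world axes, zero at the start; "wrist_torque": the same for the moment, N m; "finger_gap": opening from 0.0 (shut) to 1.0 (fully open); "grip_force": force on a finger pad.
Only numpy, scipy, OpenCV 4.12 (cv2) and the standard library are available. Lean on these libraries where they do the work, as an engineer would, in place of code of your own. Each camera call takes 0.05 s, during which the arm holds its last target. There are 200 camera calls.

## Working session

There is one attempt and no reset: what is moved stays moved. The work goes in short steps, Python scripts to look and compute and a shell command to move; the robot and the scene stay as the last step left them, time stands still between calls to the robot, and variables do not carry over. Pictures are saved under pics/ and viewed, at most 10 in all, crops included, and the job is handed in when it is done.

```bash
mkdir -p pics
cat > h.py <<'E'
import numpy as np, cv2
from scipy.spatial.transform import Rotation as Ro
from station import state, camera, get_calibration, trace, ctrl
def cal(n):
    c=get_calibration(n); K=np.array([[c['fx'],0,c['cx']],[0,c['fy'],c['cy']],[0,0,1]]); a=np.array(c['attitude'],float)
    R=a if a.shape==(3,3) else Ro.from_euler('xyz',a).as_matrix()
    return K,np.array(c['dist_coeffs'],float),np.array(c['eye'],float),R
def back(n,px,z):
    K,d,e,R=cal(n); p=cv2.undistortPoints(np.array(px,float).reshape(-1,1,2),K,d).reshape(-1,2)
    r=np.c_[p,np.ones(len(p))]@R.T
    return e+r*((z-e[2])/r[:,2])[:,None]
def proj(n,P):
    K,d,e,R=cal(n); q=(np.array(P,float).reshape(-1,3)-e)@R
    return cv2.projectPoints(q,np.zeros(3),np.zeros(3),K,d)[0].reshape(-1,2)
E
python3 - <<'E'
from h import *
for n in('side','top'):
    cv2.imwrite(f'pics/{n}0.png',camera(n)); print(n,get_calibration(n))
for nm,z in [('stone_green',.055),('stone_red',.055),('stone_blue',.055),('stone_white',.055),('hub_top',.06),('lever_knob',.04),('jig',.014)]:
    for r in trace('top',nm)[:4]:
        print(nm,round(r['confidence'],2),np.round(r['xy']),back('top',r['xy'],z).round(3),r['region'].sum())
s=state();print(s['time_s'],s['position'],s['tool_rot'],s['wrist_force'],s['finger_gap'],ctrl.tcp_to_tips)
E
```

```text
side {'fx': 423.04866134008483, 'fy': 423.04866134008483, 'cx': 253.79964030368416, 'cy': 195.82368318481477, 'dist_coeffs': array([0.02703588, 0.        , 0.        , 0.        , 0.        ]), 'eye': array([0.17324319, 0.70363281, 0.88889761]), 'attitude': array([-2.35667285, -0.01694253, -2.70580578])}
top {'fx': 369.7988169676323, 'fy': 369.7988169676323, 'cx': 253.66907281286362, 'cy': 188.96690183863385, 'dist_coeffs': array([-0.05865668,  0.        ,  0.        ,  0.        ,  0.        ]), 'eye': array([ 0.4081446 , -0.06092684,  1.21423246]), 'attitude': array([-3.05050094,  0.02063771, -1.55657975])}
stone_red 0.68 [236. 241.] [[0.351 0.018 0.055]] 159
stone_red 0.55 [205. 243.] [[0.342 0.113 0.055]] 193
stone_red 0.47 [229. 197.] [[0.489 0.042 0.055]] 80
stone_blue 0.53 [355. 142.] [[ 0.669 -0.356  0.055]] 317
stone_white 0.41 [273. 201.] [[ 0.477 -0.097  0.055]] 88
stone_white 0.21 [144. 135.] [[0.685 0.322 0.055]] 329
hub_top 0.91 [255. 180.] [[ 0.543 -0.04   0.06 ]] 529
hub_top 0.73 [382. 214.] [[ 0.44  -0.436  0.06 ]] 408
hub_top 0.26 [187. 164.] [[0.59  0.176 0.06 ]] 217
lever_knob 0.53 [187. 163.] [[0.596 0.181 0.04 ]] 195
jig 0.74 [246. 174.] [[ 0.565 -0.009  0.014]] 4460
0.45 [ 0.14094447 -0.47966785  0.25320583] [-3.14135493e+00  4.53507215e-05  2.85798738e-01] [ 0.2890032   0.28864762 -0.64116054] 0.9983612515470196 0.022
```

Run:
```python
import cv2
a=cv2.imread('pics/top0.png')[100:270,110:400]
cv2.imwrite('pics/topc.png',cv2.resize(a,None,fx=2.7,fy=2.7,interpolation=cv2.INTER_CUBIC))
```

```text
(no output)
```

View pics/topc.png

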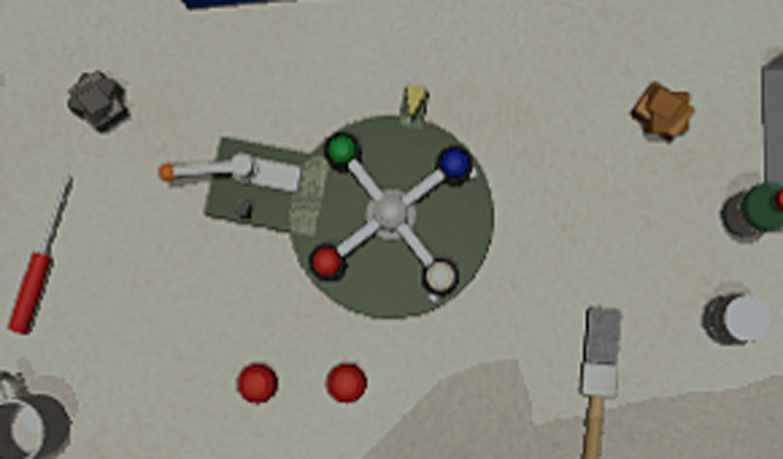

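View pics/side0.png

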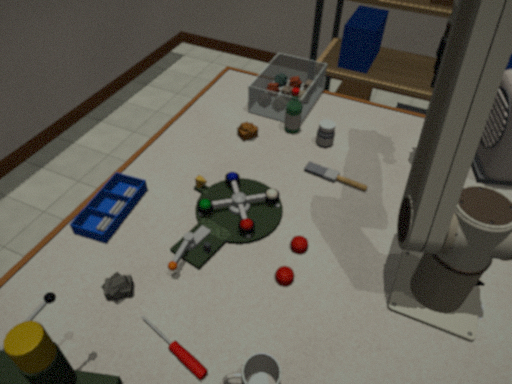

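The top view shows the carousel hub at about (254,178). The green stone is at (237,155), blue at (278,160), white at (273,202) and red at (231,197). The brass pointer is at about (263,138), and the open lever runs from its pivot at (200,161) to the knob at (171,164). The two red balls nearer the robot and the jig in the corner are look-alikes. Next I'll measure these points precisely.

```bash
cat >> h.py <<'E'
def colour(n,img,name,cen,rad=22):
    h=cv2.cvtColor(img,cv2.COLOR_BGR2HSV).astype(int);H,S,V=h[...,0],h[...,1],h[...,2]
    m={'green':(H>50)&(H<80)&(S>120)&(V>45),'blue':(H>105)&(H<130)&(S>130),'red':((H<5)|(H>174))&(S>150),
       'orange':(H>6)&(H<17)&(S>140)&(V>120),'brass':(H>20)&(H<34)&(S>110)&(V>90)}[name]
    y,x=np.nonzero(m); k=np.hypot(x-cen[0],y-cen[1])<rad
    return np.c_[x[k],y[k]]
def scene(centers,save=None):
    img={n:camera(n) for n in centers}
    if save:
        for n in img: cv2.imwrite(f'pics/{save}_{n}.png',img[n])
    out={}
    for n in centers:
        for k,(c,z) in centers[n].items():
            p=colour(n,img[n],k,c)
            if len(p)>8: out[n,k]=(p.mean(0),back(n,p.mean(0),z)[0],len(p))
    return out
E
python3 - <<'E'
from h import *
C={'top':{'green':((236.7,155.2),.052),'blue':((278,160),.052),'red':((231,197),.052),'orange':((171.5,163.7),.04),'brass':((263,138),.043)},
'side':{'green':((205,204),.052),'blue':((232,177),.052),'red':((247,225),.052),'orange':((172,266),.04),'brass':((201,182),.043)}}
o=scene(C)
for k,v in o.items(): print(k,v[0].round(1),v[1].round(4),v[2])
for n in C:
    for r in trace(n,'hub_top')[:2]: print(n,'hub',r['confidence'],r['xy'],back(n,r['xy'],.05).round(4))
print('pivot',back('top',[200,160.5],.05), back('side',[200,231],.05))
E
```

```text
('top', 'green') [236.  154.6] [0.6232 0.0225 0.052 ] 78
('top', 'blue') [278.  159.9] [ 0.6076 -0.1114  0.052 ] 94
('top', 'red') [230.5 196.4] [0.4896 0.0374 0.052 ] 90
('top', 'orange') [171.1 163.2] [0.5953 0.2331 0.04  ] 25
('top', 'brass') [262.9 135.9] [ 0.6872 -0.0627  0.043 ] 41
('side', 'green') [204.6 202.8] [0.6233 0.0233 0.052 ] 94
('side', 'blue') [231.7 176.5] [ 0.6053 -0.1045  0.052 ] 71
('side', 'red') [246.3 224.1] [0.4868 0.0431 0.052 ] 107
('side', 'orange') [171.8 264.2] [0.5983 0.2286 0.04  ] 33
('side', 'brass') [199.4 178.3] [ 0.6916 -0.0645  0.043 ] 28
top hub 0.92 [257.6, 174.7] [[ 0.5598 -0.0472  0.05  ]]
side hub 0.7 [239.1, 200.9] [[ 0.5424 -0.0264  0.05  ]]
side hub 0.65 [182.9, 245.7] [[0.5991 0.1748 0.05  ]]
pivot [[0.60348651 0.13763899 0.05      ]] [[0.58488304 0.11476111 0.05      ]]
```

Both cameras agree:
- **Axis:** about (0.547, -0.034).
- **Jig yaw:** about -12°. The pivot this predicts matches the picture.
- **Green stone:** at +38° on a 95 mm radius, so the carousel must turn about 50° clockwise.
- **Lever:** about 1.27 rad open.

I'll close the fingers and go above the gap beside the white spoke.

```bash
python3 -m handwheel '[[-1,[0.68,0.67,0],[0,0,0]],[-1,[0.68,0.67,0],[0,0,0]],[-1,[0.68,0.67,0],[0,0,0]],[-1,[0.68,0.67,0],[0,0,0]],[-1,[0.68,0.67,0],[0,0,0]]]'
python3 -m handwheel '[[-1,[0.68,0.67,0],[0,0,0]],[-1,[0.68,0.67,0],[0,0,0]],[-1,[0.68,0.67,0],[0,0,0]],[-1,[0.68,0.67,0],[0,0,0]],[-1,[0.68,0.67,0],[0,0,0]]]'
```

```text
time_s: 1.07
position: [0.2787, -0.3432, 0.2535]
tool_rot: [-3.141, -0.001, 0.288]
wrist_force: [0.0, 0.5, -0.5]
finger_gap: 0.302
grip_force: 0.0
time_s: 1.48
position: [0.4153, -0.2089, 0.2535]
tool_rot: [-3.142, -0.002, 0.289]
wrist_force: [0.0, -0.3, 0.3]
finger_gap: -0.001
grip_force: 0.0
```

```bash
python3 -m handwheel '[[-1,[0.63,0.62,0],[0,0,0]],[-1,[0.63,0.62,0],[0,0,0]],[-1,[0.63,0.62,0],[0,0,0]],[-1,[0.63,0.62,0],[0,0,0]],[-1,[0.63,0.62,0],[0,0,0]]]'
python3 -m handwheel '[[-1,[0,0,-0.7],[0,0,0]],[-1,[0,0,-0.7],[0,0,0]],[-1,[0,0,-0.7],[0,0,0]],[-1,[0,0,-0.7],[0,0,0]],[-1,[0,0,-0.7],[0,0,0]]]'
python3 - <<'E'
from h import *
s=state();print(s['position'],s['wrist_force'])
for n in('side','top'):
    im=camera(n); x,y=proj(n,s['position'])[0].astype(int); 
    t=proj(n,np.array(s['position'])-[0,0,.022])[0]; print(n,t)
    a=cv2.resize(im[y-55:y+65,x-80:x+80],None,fx=2.5,fy=2.5,interpolation=cv2.INTER_CUBIC); cv2.imwrite(f'pics/{n}1.png',a)
cv2.imwrite('pics/b1.png',np.hstack([cv2.imread('pics/side1.png'),cv2.imread('pics/top1.png')]))
E
```

```text
time_s: 1.9
position: [0.5426, -0.0834, 0.2529]
tool_rot: [-3.141, -0.003, 0.291]
wrist_force: [1.5, 0.6, 0.1]
finger_gap: -0.001
grip_force: 0.0
time_s: 2.32
position: [0.5347, -0.0873, 0.1082]
tool_rot: [-3.137, 0.01, 0.286]
wrist_force: [-0.3, 0.1, -0.2]
finger_gap: -0.001
grip_force: 0.0
[ 0.53474274 -0.08727804  0.10822567] [-0.28927141  0.11875167 -0.15377635]
side [251.13396538 178.68875958]
top [270.43489731 181.41801645]
```

View pics/b1.png

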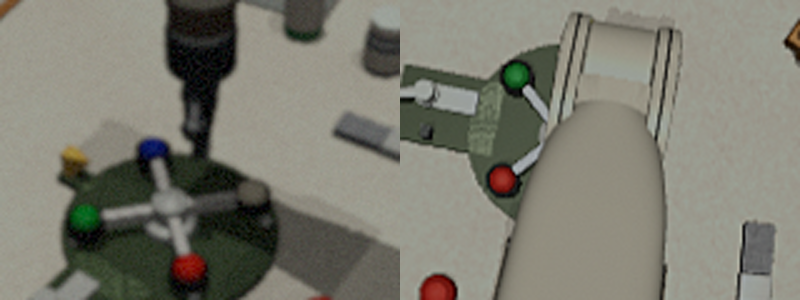

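The side view shows the closed fingers hanging between the blue spoke and the white one (crop about (205,150)), clear of both. Going down between them.

```bash
python3 -m handwheel '[[-1,[0,0,-0.15],[0,0,0]],[-1,[0,0,-0.31],[0,0,0]],[-1,[0,0,-0.31],[0,0,0]],[-1,[0,0,-0.31],[0,0,0]]]'
python3 - <<'E'
from h import *
A=np.array([.5473,-.0338])
s=state();print(s['position'],s['wrist_force'])
for ph in range(-100,-181,-10):
    p=A+.052*np.array([np.cos(np.radians(ph)),np.sin(np.radians(ph))]); print(ph,p.round(4),((p-s['position'][:2])/.2).round(3))
E
```

```text
time_s: 2.75
position: [0.539, -0.0879, 0.0522]
tool_rot: [-3.141, 0.0, 0.286]
wrist_force: [0.1, -0.7, 0.4]
finger_gap: 0.002
grip_force: 0.0
[ 0.53897962 -0.08792435  0.05220504] [ 0.09324155 -0.70768532  0.35118391]
-100 [ 0.5383 -0.085 ] [-0.004  0.015]
-110 [ 0.5295 -0.0827] [-0.047  0.026]
-120 [ 0.5213 -0.0788] [-0.088  0.045]
-130 [ 0.5139 -0.0736] [-0.126  0.071]
-140 [ 0.5075 -0.0672] [-0.158  0.103]
-150 [ 0.5023 -0.0598] [-0.184  0.141]
-160 [ 0.4984 -0.0516] [-0.203  0.182]
-170 [ 0.4961 -0.0428] [-0.214  0.225]
-180 [ 0.4953 -0.0338] [-0.218  0.271]
```

```bash
python3 -m handwheel '[[-1,[-0.02,0.02,0],[0,0,0]],[-1,[-0.045,0.026,0],[0,0,0]],[-1,[-0.06,0.032,0],[0,0,0]],[-1,[-0.075,0.038,0],[0,0,0]],[-1,[-0.09,0.046,0],[0,0,0]]]'
python3 -m handwheel '[[-1,[-0.013,0.008,0],[0,0,0]],[-1,[-0.026,0.016,0],[0,0,0]],[-1,[-0.038,0.026,0],[0,0,0]],[-1,[-0.05,0.036,0],[0,0,0]],[-1,[-0.06,0.046,0],[0,0,0]]]'
python3 - <<'E'
from h import *
o=scene({'top':{'green':((236.7,155.2),.052),'red':((231,197),.052)},'side':{'green':((205,204),.052),'blue':((232,177),.052),'red':((247,225),.052)}},'p2')
A=np.array([.5473,-.0338])
for k,v in o.items(): d=v[1][:2]-A; print(k,v[0].round(1),v[1].round(4),np.degrees(np.arctan2(d[1],d[0])).round(1),np.hypot(*d).round(4))
E
```

```text
time_s: 3.17
position: [0.5231, -0.079, 0.0532]
tool_rot: [3.139, -0.005, 0.286]
wrist_force: [4.1, -1.6, -0.1]
finger_gap: 0.004
grip_force: 1.5
time_s: 3.58
position: [0.5084, -0.0692, 0.0511]
tool_rot: [-3.141, 0.001, 0.286]
wrist_force: [1.7, -2.0, 0.8]
finger_gap: 0.004
grip_force: 1.3
('top', 'green') [245.5 149.3] [ 0.6407 -0.0075  0.052 ] 15.7 0.0971
('top', 'red') [225.6 186.5] [0.5207 0.0536 0.052 ] 106.9 0.0914
('side', 'green') [205.2 193.5] [ 0.6398 -0.0093  0.052 ] 14.9 0.0957
('side', 'blue') [245.8 175.4] [ 0.5703 -0.1272  0.052 ] -76.2 0.0962
('side', 'red') [231.9 224.6] [0.52  0.061 0.052] 106.0 0.0986
```

```bash
python3 -m handwheel '[[-1,[-0.012,0.016,0],[0,0,0]],[-1,[-0.023,0.034,0],[0,0,0]],[-1,[-0.033,0.052,0],[0,0,0]],[-1,[-0.042,0.07,0],[0,0,0]],[-1,[-0.05,0.088,0],[0,0,0]]]'
python3 - <<'E'
from h import *
o=scene({'top':{'green':((249,145),.052),'red':((223,178),.052)},'side':{'green':((208,185),.052),'blue':((256,176),.052),'red':((220,222),.052)}},'p3')
A=np.array([.5473,-.0338])
for k,v in o.items(): d=v[1][:2]-A; print(k,v[0].round(1),v[1].round(4),np.degrees(np.arctan2(d[1],d[0])).round(1),np.hypot(*d).round(4))
E
```

```text
time_s: 4.1
position: [0.4985, -0.0514, 0.0513]
tool_rot: [-3.142, 0.001, 0.286]
wrist_force: [1.5, -2.7, -0.7]
finger_gap: 0.002
grip_force: 1.4
('top', 'green') [258.3 148.6] [ 0.6434 -0.0483  0.052 ] -8.6 0.0972
('top', 'red') [224.7 174.2] [0.56   0.0572 0.052 ] 82.0 0.0919
('side', 'green') [211.3 185. ] [ 0.6412 -0.0471  0.052 ] -8.1 0.0949
('side', 'blue') [259.2 175.9] [ 0.534  -0.1423  0.052 ] -97.0 0.1093
('side', 'red') [217.5 219.9] [0.5618 0.0629 0.052 ] 81.5 0.0978
```

Run:
```python
import cv2,numpy as np
a=cv2.imread('pics/p3_top.png')[115:205,170:270]; b=cv2.imread('pics/p3_side.png')[155:245,160:260]
f=lambda x:cv2.resize(x,(400,360),interpolation=cv2.INTER_CUBIC)
cv2.imwrite('pics/b3.png',np.hstack([f(a),f(b)]))
from h import *
# line-of-sight check: where station/pointer would be for yaw -10,-12,-14
A=np.array([.5473,-.0338])
for y in(-9,-12,-15):
    u=np.array([np.cos(np.radians(y)),np.sin(np.radians(y))])
    P=[[*(A+r*u),.043] for r in(.121,.16)]
    print(y,((proj('top',P)-[170,115])*4).round(),((proj('side',P)-[160,155])*4+[400,0]).round())
```

```text
-9 [[359. 108.]
 [367.  61.]] [[579. 113.]
 [537.  92.]]
-12 [[367. 110.]
 [377.  63.]] [[585. 109.]
 [545.  86.]]
-15 [[374. 111.]
 [387.  66.]] [[590. 104.]
 [553.  80.]]
```

View pics/b3.png

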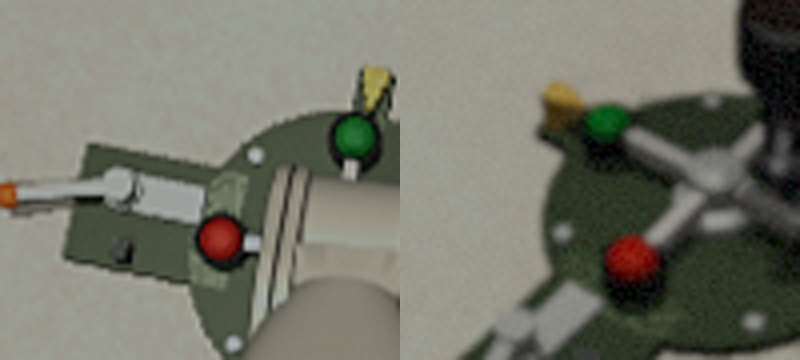

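The pointer tip is at crop (371,108), which matches a yaw of -12°. The green cup at (355,137) still needs about 4° more.

```bash
python3 -m handwheel '[[-1,[-0.002,0.007,0],[0,0,0]],[-1,[-0.004,0.014,0],[0,0,0]],[-1,[-0.006,0.021,0],[0,0,0]],[-1,[-0.006,0.021,0],[0,0,0]]]'
python3 - <<'E'
from h import *
o=scene({'top':{'green':((259,148),.052),'red':((223,175),.052)},'side':{'green':((212,184),.052),'red':((215,219),.052)}},'p4')
A=np.array([.5473,-.0338])
for k,v in o.items(): d=v[1][:2]-A; print(k,v[0].round(1),v[1].round(4),np.degrees(np.arctan2(d[1],d[0])).round(1),np.hypot(*d).round(4))
E
```

```text
time_s: 4.53
position: [0.4975, -0.0472, 0.0512]
tool_rot: [-3.141, 0.0, 0.286]
wrist_force: [0.3, -0.7, -0.6]
finger_gap: -0.001
grip_force: 0.6
('top', 'green') [261.  149.4] [ 0.641 -0.057  0.052] -13.9 0.0965
('top', 'red') [225.3 171.3] [0.5691 0.0554 0.052 ] 76.3 0.0918
('side', 'green') [212.9 183.8] [ 0.6397 -0.0531  0.052 ] -11.8 0.0944
('side', 'red') [216.1 219. ] [0.5666 0.0617 0.052 ] 78.6 0.0974
```

The stone stands at about -12.5°, and the pointer is at -12 to -13°. I'll back the finger off, rise and check before touching the lever.

```bash
python3 -m handwheel '[[-1,[0.008,-0.03,0],[0,0,0]],[-1,[0.016,-0.06,0],[0,0,0]],[-1,[0.016,-0.06,0.2],[0,0,0]],[-1,[0.016,-0.06,0.4],[0,0,0]],[-1,[0.016,-0.06,0.5],[0,0,0]]]'
python3 -m handwheel '[[-1,[0.2,0.3,0],[0,0,0]],[-1,[0.35,0.5,0],[0,0,0]],[-1,[0.5,0.8,0],[0,0,0]],[-1,[0.5,0.8,0],[0,0,0]],[-1,[0.5,0.8,0],[0,0,0]]]'
python3 - <<'E'
from h import *
o=scene({'top':{'green':((259,148),.052),'red':((223,175),.052),'blue':((284,172),.052),'orange':((171,163),.04)},'side':{'green':((212,184),.052),'red':((215,219),.052),'blue':((261,176),.052),'orange':((171,264),.04)}},'p5')
A=np.array([.5473,-.0338])
for k,v in o.items(): d=v[1][:2]-A; print(k,v[0].round(1),v[1].round(4),np.degrees(np.arctan2(d[1],d[0])).round(1),np.hypot(*d).round(4),v[2])
a=cv2.imread('pics/p5_top.png')[115:215,190:300]; b=cv2.imread('pics/p5_side.png')[155:255,150:260]
f=lambda x:cv2.resize(x,(400,364),interpolation=cv2.INTER_CUBIC)
cv2.imwrite('pics/b5.png',np.hstack([f(a),f(b)]))
E
```

```text
time_s: 5.05
position: [0.5028, -0.0602, 0.1551]
tool_rot: [3.14, -0.004, 0.285]
wrist_force: [0.7, -0.6, 1.1]
finger_gap: -0.007
grip_force: 0.0
time_s: 5.47
position: [0.6031, 0.1039, 0.1514]
tool_rot: [-3.14, -0.002, 0.288]
wrist_force: [0.2, -0.2, 0.3]
finger_gap: -0.0
grip_force: 0.0
('top', 'green') [261.1 149.4] [ 0.6408 -0.0573  0.052 ] -14.1 0.0964 78
('top', 'red') [225.5 171.5] [0.5686 0.0549 0.052 ] 76.5 0.0913 95
('top', 'blue') [283.6 185. ] [ 0.5278 -0.1298  0.052 ] -101.5 0.098 96
('side', 'green') [212.8 184.3] [ 0.6389 -0.0515  0.052 ] -10.9 0.0933 66
('side', 'red') [216.1 219. ] [0.5665 0.0617 0.052 ] 78.7 0.0974 91
('side', 'blue') [259.5 181.1] [ 0.5239 -0.1224  0.052 ] -104.8 0.0916 78
('side', 'orange') [171.9 264.5] [0.5977 0.2293 0.04  ] 79.2 0.2679 38
```

View pics/b5.png

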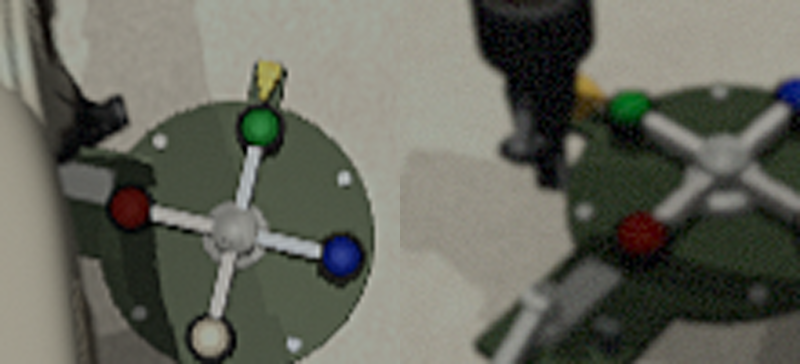

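The top view shows the green stone (260,127) in line with the hub (232,230) and the pointer tip (267,98), with all stones in their cups. Next is the lever: I'll come down on its +x side.

```bash
python3 -m handwheel '[[-1,[0.16,0.3,0],[0,0,0]],[-1,[0.16,0.51,0],[0,0,0]],[-1,[0.16,0.51,0],[0,0,0]],[-1,[0.16,0.51,0],[0,0,0]],[-1,[0.16,0.51,-0.15],[0,0,0]]]'
python3 - <<'E'
from h import *
s=state();print(s['position'])
o=scene({'top':{'orange':((171,163),.04)},'side':{'orange':((171,264),.04)}},'p6')
for k,v in o.items():print(k,v)
x,y=proj('side',s['position'])[0].astype(int)
b=cv2.imread('pics/p6_side.png')[y-40:y+60,x-60:x+50]; c=cv2.imread('pics/p6_top.png')[115:215,140:250]
f=lambda x:cv2.resize(x,(400,364),interpolation=cv2.INTER_CUBIC)
cv2.imwrite('pics/b6.png',np.hstack([f(c),f(b)])); print(x,y)
E
```

```text
time_s: 5.98
position: [0.6391, 0.1973, 0.1274]
tool_rot: [-3.137, -0.012, 0.299]
wrist_force: [1.6, 0.5, 1.7]
finger_gap: -0.003
grip_force: 0.0
[0.63906905 0.19728019 0.12735072]
('side', 'orange') (array([172.30612245, 264.6122449 ]), array([0.59655355, 0.2291233 , 0.04      ]), 49)
159 226
```

View pics/b6.png

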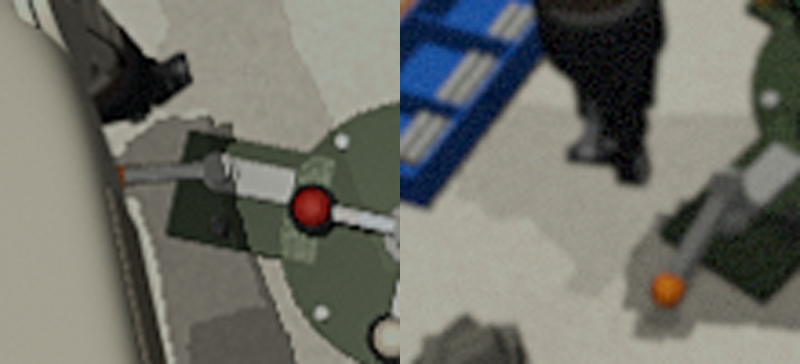

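Fingers are clear on the far side of the bar. The side view has the knob at crop (667,290) and the fingertip at (630,175). Going down and working out the arc.

```bash
python3 -m handwheel '[[-1,[0,0,-0.18],[0,0,0]],[-1,[0,0,-0.35],[0,0,0]],[-1,[0,0,-0.35],[0,0,0]],[-1,[0,0,-0.35],[0,0,0]]]'
python3 - <<'E'
from h import *
s=state();p=np.array(s['position'][:2])
P=np.array([.605,.143]); x0=16.4
for th in list(range(95,165,10))+[165,168]:
    t=np.radians(th); n=t-np.pi/2; e=n-np.radians(x0); h=11*abs(np.cos(e))+14.5*abs(np.sin(e))
    q=P+.06*np.array([np.cos(t),np.sin(t)])+(.006+h/1e3)*np.array([np.cos(n),np.sin(n)])
    print(th,q.round(4),((q-p)/.2).round(3))
E
```

```text
time_s: 6.42
position: [0.6327, 0.1939, 0.0497]
tool_rot: [-3.136, 0.007, 0.297]
wrist_force: [0.2, 0.4, 0.4]
finger_gap: 0.004
grip_force: 0.0
95 [0.6193 0.2045] [-0.067  0.053]
105 [0.6062 0.2054] [-0.133  0.058]
115 [0.5969 0.2054] [-0.179  0.058]
125 [0.5878 0.2042] [-0.225  0.052]
135 [0.5786 0.2014] [-0.271  0.037]
145 [0.5694 0.1968] [-0.317  0.014]
155 [0.5608 0.1902] [-0.36  -0.018]
165 [0.5533 0.1818] [-0.397 -0.061]
168 [0.5513 0.1789] [-0.407 -0.075]
```

```bash
python3 -m handwheel '[[-1,[-0.02,0.03,0],[0,0,0]],[-1,[-0.04,0.05,0],[0,0,0]],[-1,[-0.067,0.053,0],[0,0,0]],[-1,[-0.09,0.053,0],[0,0,0]],[-1,[-0.11,0.055,0],[0,0,0]]]'
python3 - <<'E'
from h import *
s=state();print(s['position'],s['qpos'])
E
```

```text
time_s: 6.83
position: [0.6151, 0.2005, 0.0528]
tool_rot: [-3.131, -0.002, 0.311]
wrist_force: [1.4, -0.2, 0.4]
finger_gap: 0.004
grip_force: 1.0
[0.61507208 0.20050804 0.05277171] [0.31036844 0.6673857  0.13287003 1.03440059 0.01093855 3.14056399]
```

Joint 6 has reached its limit, so I'll back off a little and turn the tool anticlockwise, the way the lever closes.

```bash
python3 -m handwheel '[[-1,[0.04,0,0],[0,0,0.2]],[-1,[0.04,0,0],[0,0,0.4]],[-1,[0.04,0,0],[0,0,0.6]],[-1,[0.04,0,0],[0,0,0.6]],[-1,[0.04,0,0],[0,0,0.6]]]'
python3 - <<'E'
from h import *
s=state();p=np.array(s['position'][:2]);print(p,s['qpos'][5],s['tool_rot'])
P=np.array([.605,.143]); x0=np.degrees(s['tool_rot'][2])
for th in list(range(95,165,10))+[165,168]:
    turn=(th-95)*.45
    t=np.radians(th); n=t-np.pi/2; e=n-np.radians(x0+turn); h=11*abs(np.cos(e))+14.5*abs(np.sin(e))
    q=P+.06*np.array([np.cos(t),np.sin(t)])+(.006+h/1e3)*np.array([np.cos(n),np.sin(n)])
    print(th,q.round(4),((q-p)/.2).round(3),round(turn/30,2))
E
```

```text
time_s: 7.25
position: [0.6229, 0.2003, 0.0517]
tool_rot: [-3.131, -0.0, 0.623]
wrist_force: [-0.3, 0.5, 0.4]
finger_gap: -0.004
grip_force: 0.0
[0.62293787 0.20028643] 2.8255488010026437 [-3.13078405e+00 -2.43633208e-04  6.22654582e-01]
95 [0.6225 0.2048] [-0.002  0.022] 0.0
105 [0.6108 0.2067] [-0.06   0.032] 0.15
115 [0.5989 0.2064] [-0.12  0.03] 0.3
125 [0.5871 0.2037] [-0.179  0.017] 0.45
135 [0.5761 0.1989] [-0.234 -0.007] 0.6
145 [0.5661 0.192 ] [-0.284 -0.042] 0.75
155 [0.5581 0.1843] [-0.324 -0.08 ] 0.9
165 [0.5519 0.1768] [-0.355 -0.118] 1.05
168 [0.5503 0.1743] [-0.363 -0.13 ] 1.09
```

```bash
python3 -m handwheel '[[-1,[-0.02,0.02,0],[0,0,0.05]],[-1,[-0.045,0.028,0],[0,0,0.1]],[-1,[-0.07,0.032,0],[0,0,0.18]],[-1,[-0.095,0.032,0],[0,0,0.24]],[-1,[-0.12,0.03,0],[0,0,0.3]]]'
python3 -m handwheel '[[-1,[-0.025,-0.004,0],[0,0,0.06]],[-1,[-0.05,-0.01,0],[0,0,0.12]],[-1,[-0.07,-0.018,0],[0,0,0.18]],[-1,[-0.092,-0.027,0],[0,0,0.24]],[-1,[-0.114,-0.037,0],[0,0,0.3]]]'
python3 - <<'E'
from h import *
s=state();p=np.array(s['position'][:2]);print(s['position'],s['qpos'][5],s['wrist_force'])
o=scene({'side':{'orange':((190,275),.04)},'top':{'orange':((178,178),.04)}},'p7')
for k,v in o.items(): d=v[1][:2]-[.605,.143]; print(k,v,np.degrees(np.arctan2(d[1],d[0])),np.hypot(*d))
P=np.array([.605,.143]); x0=np.degrees(s['tool_rot'][2])
for th in (130,135,140,145,150,155,160,165,168):
    turn=(th-135)*.45
    t=np.radians(th); n=t-np.pi/2; e=n-np.radians(x0+turn); h=11*abs(np.cos(e))+14.5*abs(np.sin(e))
    q=P+.06*np.array([np.cos(t),np.sin(t)])+(.006+h/1e3)*np.array([np.cos(n),np.sin(n)])
    print(th,q.round(4),((q-p)/.2).round(3),round(turn/30,2))
E
```

```text
time_s: 7.67
position: [0.5992, 0.2065, 0.0516]
tool_rot: [-3.132, -0.001, 0.784]
wrist_force: [1.4, -0.2, 0.7]
finger_gap: 0.005
grip_force: 0.9
time_s: 8.08
position: [0.5766, 0.1993, 0.0518]
tool_rot: [-3.132, -0.002, 0.941]
wrist_force: [2.0, -0.1, -1.0]
finger_gap: 0.005
grip_force: 0.9
[0.57658904 0.19930626 0.05176265] 2.5288922863133734 [ 1.9799924  -0.14366936 -0.98837056]
130 [0.5815 0.2016] [0.025 0.012] -0.07
135 [0.5761 0.1989] [-0.002 -0.002] 0.0
140 [0.5709 0.1957] [-0.028 -0.018] 0.07
145 [0.5661 0.192 ] [-0.052 -0.036] 0.15
150 [0.5616 0.1879] [-0.075 -0.057] 0.23
155 [0.558  0.1842] [-0.093 -0.075] 0.3
160 [0.5548 0.1806] [-0.109 -0.094] 0.38
165 [0.5519 0.1767] [-0.123 -0.113] 0.45
168 [0.5503 0.1742] [-0.131 -0.125] 0.49
```

```bash
python3 -m handwheel '[[-1,[-0.028,-0.018,0],[0,0,0.07]],[-1,[-0.052,-0.036,0],[0,0,0.15]],[-1,[-0.075,-0.057,0],[0,0,0.23]],[-1,[-0.093,-0.075,0],[0,0,0.3]],[-1,[-0.101,-0.085,0],[0,0,0.3]]]'
python3 - <<'E'
from h import *
s=state();p=np.array(s['position'][:2])
o=scene({'side':{'orange':((218,277),.04)},'top':{'orange':((180,185),.04)}},'p8')
for k,v in o.items(): d=v[1][:2]-[.605,.143]; print(k,v,np.degrees(np.arctan2(d[1],d[0])),np.hypot(*d))
b=cv2.imread('pics/p8_side.png')[185:305,150:270]; c=cv2.imread('pics/p8_top.png')[125:245,140:260]
f=lambda x:cv2.resize(x,(400,400),interpolation=cv2.INTER_CUBIC)
cv2.imwrite('pics/b8.png',np.hstack([f(c),f(b)]))
E
```

```text
time_s: 8.6
position: [0.5562, 0.1822, 0.0517]
tool_rot: [-3.131, -0.001, 1.097]
wrist_force: [1.9, 0.3, -0.5]
finger_gap: 0.002
grip_force: 0.9
```

View pics/b8.png

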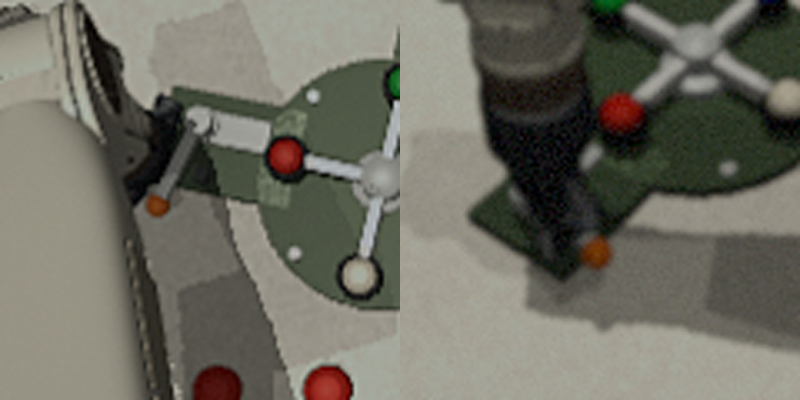

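The top view shows the pivot at crop (200,120) and the knob at (157,205). That puts the lever at about 153° in world, roughly 15° short of closed. I'll continue in small steps and watch the force.

```bash
python3 -m handwheel '[[-1,[-0.008,-0.011,0],[0,0,0.03]],[-1,[-0.016,-0.022,0],[0,0,0.08]],[-1,[-0.023,-0.034,0],[0,0,0.12]],[-1,[-0.03,-0.045,0],[0,0,0.16]]]'
python3 -m handwheel '[[-1,[-0.003,-0.007,0],[0,0,0]],[-1,[-0.006,-0.014,0],[0,0,0]]]'
python3 -m handwheel '[[-1,[-0.003,-0.007,0],[0,0,0]],[-1,[-0.003,-0.007,0],[0,0,0]]]'
```

```text
time_s: 9.03
position: [0.5504, 0.1731, 0.0515]
tool_rot: [-3.131, -0.001, 1.182]
wrist_force: [1.8, 0.8, 0.4]
finger_gap: -0.001
grip_force: 0.9
time_s: 9.2
position: [0.549, 0.17, 0.0514]
tool_rot: [-3.131, -0.0, 1.18]
wrist_force: [1.7, 1.0, 0.7]
finger_gap: 0.004
grip_force: 0.8
time_s: 9.37
position: [0.5488, 0.1694, 0.0515]
tool_rot: [-3.131, -0.002, 1.18]
wrist_force: [1.8, 3.8, -0.3]
finger_gap: -0.003
grip_force: 2.2
```

Run:
```python
from h import *
o=scene({'side':{'orange':((218,277),.04)},'top':{'orange':((190,190),.04)}},'p9')
h=cv2.cvtColor(cv2.imread('pics/p9_top.png'),cv2.COLOR_BGR2HSV)
m=(h[...,0]>4)&(h[...,0]<17)&(h[...,1]>120); y,x=np.nonzero(m); k=np.hypot(x-189,y-189)<15
if k.sum(): q=np.array([x[k].mean(),y[k].mean()]); w=back('top',q,.04)[0]; d=w[:2]-[.605,.143]; print(q,k.sum(),w,np.degrees(np.arctan2(d[1],d[0])),np.hypot(*d))
print(proj('top',[[.605,.143,.04]]))
```

```text
[193.25714286 188.42857143] 35 [0.51441589 0.15853717 0.04      ] 170.2672174409684 0.09190693642657473
[[198.87260109 160.53983752]]
```

The force is rising and the knob reads about 168–170°, so the lever is at its stop. One more gentle nudge to confirm it.

```bash
python3 -m handwheel '[[-1,[-0.003,-0.006,0],[0,0,0]],[-1,[-0.003,-0.006,0],[0,0,0]]]'
```

```text
time_s: 9.63
position: [0.5487, 0.1692, 0.0516]
tool_rot: [-3.131, -0.004, 1.181]
wrist_force: [3.4, 7.6, -2.1]
finger_gap: -0.002
grip_force: 3.9
```

The stop is firm: 8 N with no motion. Backing off, rising and checking.

```bash
python3 -m handwheel '[[-1,[0.01,0.04,0],[0,0,0]],[-1,[0.02,0.12,0],[0,0,0]],[-1,[0.02,0.12,0.2],[0,0,0]],[-1,[0.02,0.12,0.4],[0,0,0]],[-1,[0.02,0.12,0.6],[0,0,0]]]'
python3 -m handwheel '[[-1,[-0.2,0.3,0.2],[0,0,0]],[-1,[-0.4,0.6,0.2],[0,0,0]],[-1,[-0.5,0.8,0.3],[0,0,0]],[-1,[-0.5,0.8,0.3],[0,0,0]],[-1,[-0.5,0.8,0.3],[0,0,0]]]'
python3 - <<'E'
from h import *
o=scene({'top':{'green':((261,149),.052),'red':((225,172),.052),'blue':((284,185),.052)},'side':{'green':((212,184),.052),'red':((216,219),.052),'blue':((260,181),.052),'orange':((218,258),.04)}},'p10')
for k,v in o.items(): print(k,v[0].round(1),v[1].round(4),v[2])
print(state()['wrist_force'])
b=cv2.imread('pics/p10_side.png')[155:275,160:280]; c=cv2.imread('pics/p10_top.png')[120:240,180:300]
f=lambda x:cv2.resize(x,(400,400),interpolation=cv2.INTER_CUBIC)
cv2.imwrite('pics/b10.png',np.hstack([f(c),f(b)]))
E
```

```text
time_s: 10.05
position: [0.5497, 0.1906, 0.1707]
tool_rot: [-3.127, 0.006, 1.18]
wrist_force: [1.3, -0.3, -0.3]
finger_gap: 0.006
grip_force: 0.0
time_s: 10.47
position: [0.4495, 0.3525, 0.2318]
tool_rot: [-3.13, 0.003, 1.181]
wrist_force: [0.1, 0.8, 0.0]
finger_gap: -0.002
grip_force: 0.0
('top', 'green') [261.  149.4] [ 0.6408 -0.0571  0.052 ] 77
('top', 'red') [225.3 171.3] [0.5691 0.0554 0.052 ] 93
('top', 'blue') [283.6 185. ] [ 0.5278 -0.1298  0.052 ] 96
('side', 'green') [212.6 184.1] [ 0.6398 -0.0518  0.052 ] 68
('side', 'red') [215.7 218.9] [0.5676 0.0618 0.052 ] 109
('side', 'blue') [259.5 181.1] [ 0.524  -0.1224  0.052 ] 79
('side', 'orange') [215.5 253.9] [0.5176 0.1555 0.04  ] 35
[ 0.20713363 -0.08850207  0.0972733 ]
```

View pics/b10.png

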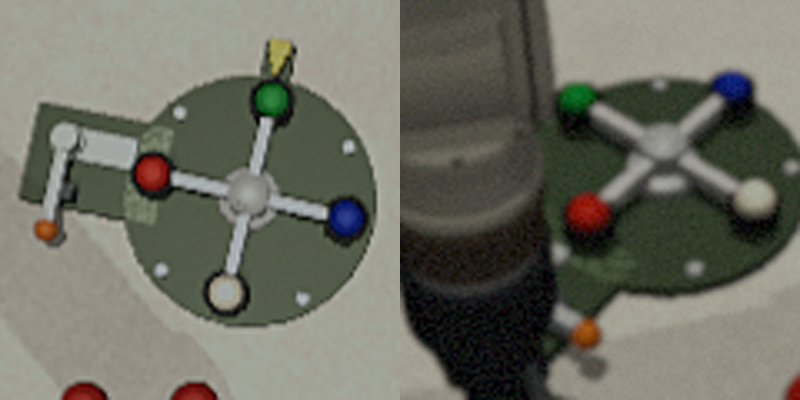

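The top view shows the lever from its pivot (66,136) to its knob (45,230), closed against the stop. The green stone (271,100) is in line with the pointer (280,60), all four stones are in their cups, and the arm is clear. Handing in.

```bash
python3 -c "
from station import sign_off
print(sign_off())"
```

```text
the job is handed in; nothing more can be done
None
```

The job is handed in (no verdict was returned): the last pictures show the green stone at the brass pointer, the clamp lever closed against its stop, all four stones in their cups and the arm clear.

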